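# Load the wooden truck and click its door shut

### The job

Push the slatted crate all the way into the wooden truck's cargo box until it meets the front wall, while the rear door is still open. Then push the rear door shut until it clicks home on its catch and stays shut by itself; press firmly but do not ram the truck, and leave the spray can, candle and screwdriver alone.

Things in the scene. Friction and masses are not known exactly. Their poses are not given: they have to be found in the camera images.
- board: Fixed dark wooden assembly board, 400 x 250 x 12 mm, on which the truck stands, held with its front wheels against a rubber buffer. Origin on the table, right under the middle of the truck's doorway when nothing pushes the truck; +x points from the doorway towards the cab, +y to the hinge side of the door, z up.
- doorway (a point): Middle of the truck's rear doorway on the cargo floor, 62 mm above the table, in the plane of the wall ends; axes as the board. The open-topped cargo box has 9 mm walls, inner faces at y = +-70 mm, rims 103 mm above this point, and is 168 mm long inside. The truck (300 x 158 x 165 mm) yields up to 25 mm towards +x on its springy buffer when pushed, and comes back.
- door_hinge (a point): On the upright hinge axis of the rear door, at the door's upper edge (165 mm above the table); 6 mm outside the doorway plane, 79 mm to +y of its middle. Its frame turns with the door: -y runs along the panel to the free edge, -x is the outward normal of the outer face.
- door_edge (a point): Point on the door's outer face at its upper edge, 130 mm from the hinge axis. The plywood panel is 155 mm wide, 101 high (z 64 to 165 mm), 12 thick; hinge axis in mid-thickness. A wooden knob (14 mm wide, 14 mm out) sits low on it, 115 mm from the hinge, 85 mm above the table. Axes as door_hinge.
- door (a joint): Opening angle of the door in rad: 0 shut on its catch (a stop lies just beyond), grows as it swings out, at most 1.8. A steel striker inside, near the free edge, must snap past a sprung ball in the side wall; how stiffly the ball is set differs. If it has not snapped in, a kick-out pin pushes the door ajar to about 0.13.
- crate: Loose slatted wooden crate, closed, 140 mm long (x), 88 wide (y), 80 mm high, about 0.3 kg. Origin at the centre of its underside, z up. It stands on the cargo floor and at first sticks out of the doorway. Home, its centre is 98 mm inside the doorway plane.
- spray_can: Bystander: upright metal can, radius 26 mm, 150 mm high. Origin at the centre of its underside.
- candle: Bystander: upright white cylinder, radius 25 mm, 85 mm high. Origin at the centre of its underside.
- screwdriver: Bystander: screwdriver lying on the table, about 200 mm long along its x, handle to -x. Origin at the underside of its middle.
Not all that is in view belongs to the job. There is more than one size of the crate; the one meant has the size given above.

How it is judged:
By the outcome, as a careful person would: the job done as asked, in the order asked, and still so for the second after the job is handed in, with the robot touching nothing.
It also fails if it takes over 54 s, if anything falls off the work surface, if the arm or the gripper's body presses on something with over 40 N, if the wrist force passes 120 N, or if a joint passes its speed limit or range.

### The arm

A 6-joint arm with a two-finger parallel gripper is mounted at the origin on the work surface. World frame = base frame: x ahead of the robot, y to its left, z up, the work surface at z = 0. Lengths are in m, angles in rad, forces in N, time in s.
With the tool pointing down it reaches from about 0.4 to 0.825 m from the base axis. Payload 7 kg.
Tool frame: the origin (TCP) lies on the centre line of the jaws, within the pads' length; the fingertips stand tip_reach ahead of it and the grasp point (between the pads) is the TCP (tip_reach is the distance from the TCP to the fingertips, in m); z points along the fingers, y is the line along which they close (so a half turn about z gives the same grasp; the last joint's range is limited). The gripper opens to 88 mm and grips with 3 to 60 N. Pads are 19 mm wide; open, the fingers measure 130 mm over their backs; the gripper's body (78 mm by 193 mm) begins 47 mm behind the grasp point.
Start: joints at [1.619, 0.359, 0.012, 0, -1.224, -0.288], TCP at [0.16, 0.656, 0.246] pointing down, gripper open.
Joint ranges: [-3.07, 3.07], [-1.43, 2.12], [-1.02, 1.25], [-3.03, 1.67], [-3.05, -0], [-3.03, 3.03]. Speed limits (rad/s): [2.39, 2.39, 3.01, 3.14, 3.14, 3.14].

### API

Orientations are given as [roll, pitch, yaw] about the fixed x, y, z axes, in that order (R = Rz(yaw) Ry(pitch) Rx(roll)).
In Python, from station import get_state, grab_frame, calibration, job_done, find_in, mark_of, tip_reach gives the robot as it stands.
- The arm moves only by the shell command python3 -m handwheel 'ROWS' [OPENING] [FORCE]. ROWS is JSON, a list of rows, each an object with "delta_pos": the shift along the world's x, y, z in units of 30 mm (1.0 is 30 mm), a list of three; "dr": the turn, a rotation vector about the world's x, y, z in degrees, a list of three. In form: [{"delta_pos": [tx, ty, tz], "dr": [rx, ry, rz]}, ...]. A call has 1 to 10 rows; each row shifts and turns the commanded pose from where the row before left it; what a row does not reach is not made up. A row lasts 1/10 s, in which the tool goes at most 50 mm and 8.59 degrees, less where a joint would pass 70% of its speed; a pose out of reach is approached as far as the arm can. A call is refused whole if a number of a shift passes 1 or a number of a turn 8.59, either way. A call with a gripper value outside its range is refused whole. OPENING is the closure, from -1 (fully open) to 1 (shut), set as the call begins (- or left out, the last holds). The fingers move at their own pace and stop on an object; FORCE is the grip in N (left out, the last holds). Time passes only in rows, so rows that do not move let the fingers close. It gives the time, the measured TCP pose, the force, the opening and the grip force at its end, in the units of the state.
- get_state(): the state, without advancing time (a new reading comes with each control period).
- grab_frame(name): name is "side" or "top"; returns the picture (420x560x3 uint8, red, green, blue); there is no depth.
- calibration(name): a dict with "fx", "fy", "cx", "cy" (pixels), "k1" (the pictures are not rectified: a ray, as slopes to the right and down, at radius r is drawn at 1 + k1 r^2 times it, then the intrinsics apply), "extrinsics" (4x4, takes a point from world to camera coordinates). Camera axes: x right, y down, z forward; pixel columns grow to the right and rows downward; lengths in m; the calibration is good to about 2 mm. A picture is of the moment at which its call begins. calibration takes no time and is no camera call.
- job_done(): hands the job in; it is judged then, once.
Trained networks look in the newest picture that a camera, given by its name, has taken for a name from the list of things; names that differ only in an ending like _2 or _b are one class to them, and where a whole thing is asked for, a point or a joint stands for the part that bears it (a point fixed in the world has none). Each returns a list of dicts, best first, with "conf" (0 to 1); they miss things now and then, are a little off and sometimes report something else, mostly with a low value. They report only what shows in the picture. A call takes as long as a camera call. They do not tell look-alikes from the thing itself.
- find_in(camera, query): "location" ([column, row] in pixels, amid what is visible of it).
- mark_of(camera, query): "location" ([column, row] in pixels: a listed point, or the origin of a listed thing).
The state is a dict: "t": time; "q": joint angles; "qd": joint speeds; "joint_efforts": joint torques, N m; "eef_pos": TCP position; "ee_rot": TCP orientation; "force": force on the tool from outside, world axes, zero at the start; "moment": the same for the moment, N m; "width": finger opening in m; "gripper_force": force on a finger pad.
Only numpy, scipy, OpenCV 4.12 (cv2) and the standard library are available. Lean on these libraries where they do the work, as an engineer would, in place of code of your own. Each camera call takes 0.05 s, during which the arm holds its last target. There are 200 camera calls.

## Working session

There is one attempt and no reset: what is moved stays moved. The work goes in short steps, Python scripts to look and compute and a shell command to move; the robot and the scene stay as the last step left them, time stands still between calls to the robot, and variables do not carry over. Pictures are saved under pics/ and viewed, at most 10 in all, crops included, and the job is handed in when it is done.

```bash
mkdir -p pics
cat > h.py <<'E'
import numpy as np, cv2
from station import *
def ray(cam,px):
    c=calibration(cam); d=np.array([(px[0]-c['cx'])/c['fx'],(px[1]-c['cy'])/c['fy']])
    u=d.copy()
    for _ in range(20): u=d/(1+c['k1']*(u@u))
    E=np.array(c['extrinsics']); R,t=E[:3,:3],E[:3,3]
    v=R.T@np.array([u[0],u[1],1]); return -R.T@t, v/np.linalg.norm(v)
def atz(cam,px,z):
    o,v=ray(cam,px); return o+v*(z-o[2])/v[2]
def tri(p1,p2):
    (o1,v1),(o2,v2)=ray('side',p1),ray('top',p2)
    s=np.linalg.lstsq(np.c_[v1,-v2],o2-o1,rcond=None)[0]
    a,b=o1+v1*s[0],o2+v2*s[1]; return (a+b)/2,np.linalg.norm(a-b)
def proj(cam,P):
    c=calibration(cam);E=np.array(c['extrinsics']);p=E[:3,:3]@np.array(P)+E[:3,3];u=p[:2]/p[2];u=u*(1+c['k1']*(u@u))
    return np.array([u[0]*c['fx']+c['cx'],u[1]*c['fy']+c['cy']])
def snap(cam,name):
    f=grab_frame(cam); cv2.imwrite(f'pics/{name}.png',f[...,::-1]); return f
E
python3 - <<'E'
from h import *
np.set_printoptions(precision=3,suppress=True)
for c in('side','top'):
    snap(c,c+'0'); E=np.array(calibration(c)['extrinsics']);print(c,-E[:3,:3].T@E[:3,3])
    for q in('board','doorway','door_hinge','door_edge','crate','spray_can','candle','screwdriver'):
        print(q,[(np.round(d['location'],1).tolist(),round(d['conf'],2)) for d in mark_of(c,q)[:4]])
a,b=(cv2.imread(f'pics/{c}0.png') for c in('side','top'))
s=get_state();print(tip_reach if not callable(tip_reach) else tip_reach(),s['t'],s['eef_pos'],s['ee_rot'],s['force'])
E
```

```text
side [ 0.217 -0.787  0.574]
board [([233.4, 211.7], 0.84)]
doorway []
door_hinge [([201.1, 163.0], 0.82)]
door_edge [([240.8, 183.7], 0.7)]
crate [([223.4, 182.5], 0.7), ([168.1, 283.1], 0.6), ([302.7, 179.7], 0.58)]
spray_can []
candle [([251.8, 355.3], 0.68)]
screwdriver [([356.6, 339.1], 0.87)]
top [ 0.413 -0.139  1.051]
board [([184.7, 228.2], 0.87)]
doorway []
door_hinge [([177.3, 254.2], 0.75)]
door_edge [([239.8, 233.6], 0.73)]
crate [([163.7, 125.7], 0.87), ([162.3, 229.2], 0.73), ([274.3, 331.2], 0.63)]
spray_can [([360.0, 179.6], 0.59)]
candle [([374.0, 298.4], 0.91)]
screwdriver [([393.6, 221.1], 0.88)]
0.019 0.9 [0.16  0.656 0.246] [-3.142  0.    -0.24 ] [ 0.905 -0.811 -0.266]
```

View pics/side0.png

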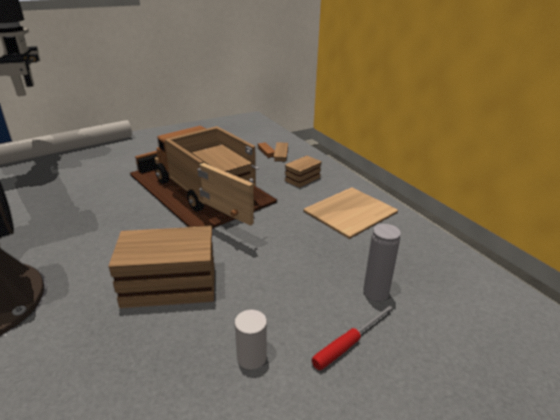

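View pics/top0.png

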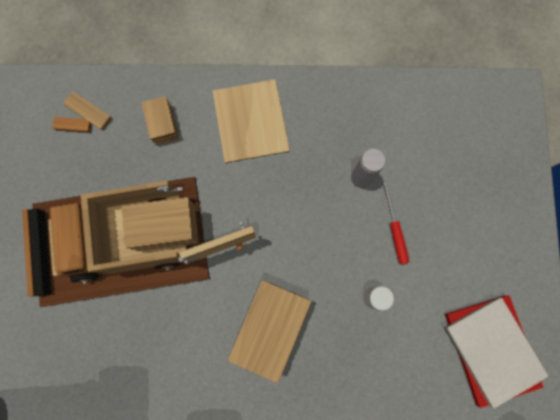

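In the side view, the truck is at about (205,170) with its door swung out to about (230,190). In the top view the truck is at (120,235), with the hinge at about (180,258) and the door's free edge at about (253,232).

Crate candidates (top-view pixels):
- **In the truck, (160,225):** fits, because it stands on the cargo floor.
- **Small block, (160,120):** too small.
- **Large one on the table, (270,330):** looks too big and isn't in the truck.

I'll measure these and confirm in a crop.

Run:
```python
from h import *
np.set_printoptions(precision=3,suppress=True)
S=dict(board=([233.4,211.7],[184.7,228.2]),hinge=([201.1,163],[177.3,254.2]),edge=([240.8,183.7],[239.8,233.6]),crate=([223.4,182.5],[162.3,229.2]),big=([168.1,283.1],[274.3,331.2]),small=([302.7,179.7],[163.7,125.7]),candle=([251.8,355.3],[374,298.4]),scr=([356.6,339.1],[393.6,221.1]))
for k,(a,b) in S.items(): p,e=tri(a,b);print(k,p,round(e,4))
print('can',atz('top',[360,179.6],0), 'boardtop z0',atz('top',[184.7,228.2],0))
# board corners (top img, z=.012)
for p in ([35,207],[197,179],[208,284],[42,304]): print('bc',atz('top',p,.012))
# crate in truck top corners at z .142
for p in ([123,206],[189,199],[193,241],[124,249]): print('cr',atz('top',p,.142))
for p in ([265,281],[310,299],[277,381],[230,361]): print('big',atz('top',p,.1))
f=cv2.imread('pics/top0.png')[160:320,20:280]
g=cv2.imread('pics/side0.png')[110:250,120:350]
a=cv2.resize(f,(780,480),interpolation=3);cv2.imwrite('pics/c1.png',a)
```

```text
board [ 0.572  0.091 -0.007] 0.0047
hinge [0.491 0.067 0.161] 0.0011
edge [ 0.535 -0.056  0.155] 0.0019
crate [0.559 0.124 0.067] 0.0085
big [ 0.336 -0.129  0.014] 0.0037
small [ 0.829  0.158 -0.003] 0.0017
candle [ 0.412 -0.358  0.003] 0.0008
scr [ 0.593 -0.409 -0.003] 0.002
can [ 0.694 -0.33   0.   ] boardtop z0 [0.568 0.09  0.   ]
bc [0.612 0.454 0.012]
bc [0.687 0.064 0.012]
bc [0.437 0.026 0.012]
bc [0.383 0.411 0.012]
cr [0.592 0.192 0.142]
cr [0.609 0.053 0.142]
cr [0.521 0.04  0.142]
cr [0.502 0.182 0.142]
big [ 0.444 -0.108  0.1  ]
big [ 0.408 -0.203  0.1  ]
big [ 0.242 -0.137  0.1  ]
big [ 0.279 -0.04   0.1  ]
```

View pics/c1.png

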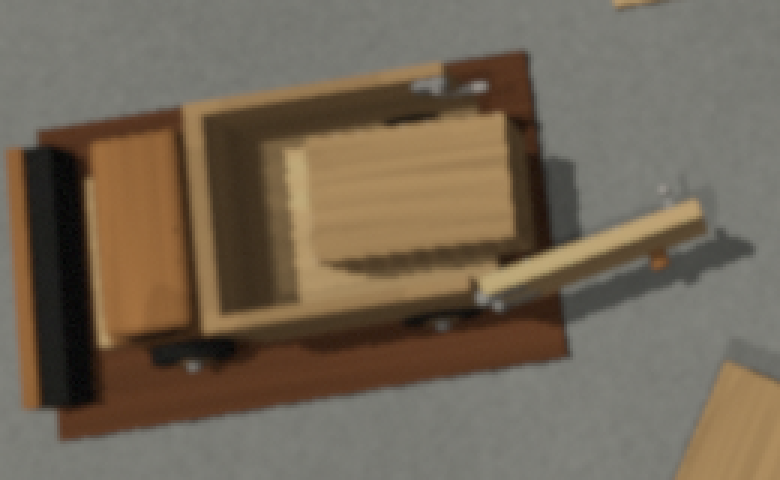

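The crop shows the crate in the truck at about (410,185), which is (157,222) in the full image. It measures about 140 x 89 mm at z=0.142, so it is the one meant. Its rear face sticks out of the doorway by about 42 mm. The door is open by about 77°.

Next I close the fingers and travel high to a point behind the crate.

```bash
python3 -m handwheel '[{"delta_pos":[0.65,-0.98,0],"dr":[0,0,-3]},{"delta_pos":[0.65,-0.98,0],"dr":[0,0,-3]},{"delta_pos":[0.65,-0.98,0],"dr":[0,0,-3]},{"delta_pos":[0.65,-0.98,0],"dr":[0,0,-3]},{"delta_pos":[0.65,-0.98,0],"dr":[0,0,-3]},{"delta_pos":[0.65,-0.98,0],"dr":[0,0,-3]},{"delta_pos":[0.65,-0.98,0],"dr":[0,0,-3]},{"delta_pos":[0.65,-0.98,0],"dr":[0,0,-3]},{"delta_pos":[0.65,-0.98,0],"dr":[0,0,-3]},{"delta_pos":[0.65,-0.98,0],"dr":[0,0,-3]}]' 1 20
python3 - <<'E'
from h import *
np.set_printoptions(precision=3,suppress=True)
z=lambda p:atz('top',[20+p[0]/3,160+p[1]/3],.165)
P=[z(p) for p in([478,300],[205,333],[183,103],[443,65])]
print(P)
for i,j in((0,1),(3,2),(1,2),(0,3)):
    d=P[j]-P[i];print(np.linalg.norm(d),np.degrees(np.arctan2(d[1],d[0])))
E
```

```text
t: 1.9
eef_pos: [0.3559, 0.3604, 0.2459]
ee_rot: [-3.141, 0.0, -0.765]
force: [1.3, 0.7, 1.0]
width: 0.0129
gripper_force: 0.0
[array([0.48 , 0.061, 0.165]), array([0.454, 0.243, 0.165]), array([0.611, 0.273, 0.165]), array([0.64 , 0.094, 0.165])]
0.18329718941583784 97.94801839773245
0.18058084002721847 99.33409532825101
0.15922322605937314 10.776071744881724
0.16374251071809912 11.668492421834303
```

```bash
python3 -m handwheel '[{"delta_pos":[0.74,-1,0],"dr":[0,0,-3.6]},{"delta_pos":[0.74,-1,0],"dr":[0,0,-3.6]},{"delta_pos":[0.74,-1,0],"dr":[0,0,-3.6]},{"delta_pos":[0.74,-1,0],"dr":[0,0,-3.6]},{"delta_pos":[0.74,-1,0],"dr":[0,0,-3.6]},{"delta_pos":[0.74,-1,0],"dr":[0,0,-3.6]},{"delta_pos":[0.74,-1,0],"dr":[0,0,-3.6]},{"delta_pos":[0.74,-1,0],"dr":[0,0,-3.6]},{"delta_pos":[0.74,-1,0],"dr":[0,0,-3.6]},{"delta_pos":[0.74,-1,0],"dr":[0,0,-3.6]}]'
python3 -m handwheel '[{"delta_pos":[0,-0.83,0],"dr":[0,0,0]},{"delta_pos":[0,-0.83,0],"dr":[0,0,0]},{"delta_pos":[0,0,0],"dr":[0,0,0]}]'
```

```text
t: 2.9
eef_pos: [0.5782, 0.0603, 0.2458]
ee_rot: [-3.141, 0.0, -1.394]
force: [0.6, 0.4, 0.2]
width: 0.0002
gripper_force: 0.0
t: 3.2
eef_pos: [0.5772, 0.0094, 0.2455]
ee_rot: [3.141, -0.0, -1.394]
force: [-0.2, -0.3, 0.3]
width: 0.0005
gripper_force: 0.0
```

```bash
python3 -m handwheel '[{"delta_pos":[0,0,-0.9],"dr":[0,0,0]},{"delta_pos":[0,0,-0.9],"dr":[0,0,0]},{"delta_pos":[0,0,-0.9],"dr":[0,0,0]},{"delta_pos":[0,0,-0.9],"dr":[0,0,0]},{"delta_pos":[0,0,0],"dr":[0,0,0]}]'
python3 - <<'E'
from h import *
f=snap('top','t1');g=snap('side','s1')
a=cv2.resize(f[150:320,10:290],(560,340),interpolation=3);b=cv2.resize(g[90:260,100:320],(440,340),interpolation=3)
c=np.hstack([a,b]);c=cv2.resize(c,(800,272));cv2.imwrite('pics/v1.png',c[...,::-1])
E
```

```text
t: 3.7
eef_pos: [0.575, 0.0118, 0.1342]
ee_rot: [3.135, -0.0, -1.392]
force: [-1.0, 0.7, -0.1]
width: 0.0002
gripper_force: 0.0
```

View pics/v1.png

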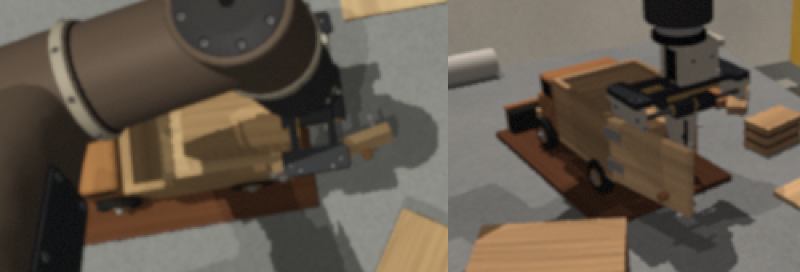

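The view shows the closed fingers between the crate's rear face and the open door, at about (305,150), with the body clear above the door. There is no contact force. Now I push along the board's +x.

```bash
python3 -m handwheel '[{"delta_pos":[-0.07,0.4,0.03],"dr":[0,0,0]},{"delta_pos":[-0.07,0.4,0.03],"dr":[0,0,0]},{"delta_pos":[-0.06,0.33,0],"dr":[0,0,0]},{"delta_pos":[-0.06,0.33,0],"dr":[0,0,0]},{"delta_pos":[-0.06,0.33,0],"dr":[0,0,0]}]'
python3 -m handwheel '[{"delta_pos":[-0.06,0.33,0],"dr":[0,0,0]},{"delta_pos":[-0.06,0.33,0],"dr":[0,0,0]},{"delta_pos":[-0.03,0.17,0],"dr":[0,0,0]},{"delta_pos":[-0.03,0.17,0],"dr":[0,0,0]}]'
```

```text
t: 4.3
eef_pos: [0.5678, 0.0665, 0.1401]
ee_rot: [-3.141, -0.0, -1.391]
force: [0.2, -2.8, 1.8]
width: 0.0007
gripper_force: 1.5
t: 4.7
eef_pos: [0.5622, 0.096, 0.1393]
ee_rot: [3.141, -0.0, -1.391]
force: [-0.3, -3.1, 1.3]
width: 0.0006
gripper_force: 1.5
```

```bash
for i in 1; do python3 -m handwheel '[{"delta_pos":[-0.02,0.1,0],"dr":[0,0,0]},{"delta_pos":[-0.02,0.1,0],"dr":[0,0,0]}]'; python3 -m handwheel '[{"delta_pos":[-0.01,0.07,0],"dr":[0,0,0]},{"delta_pos":[0,0,0],"dr":[0,0,0]}]';python3 -m handwheel '[{"delta_pos":[-0.01,0.07,0],"dr":[0,0,0]},{"delta_pos":[0,0,0],"dr":[0,0,0]}]'; done
```

```text
t: 4.9
eef_pos: [0.561, 0.1016, 0.1393]
ee_rot: [3.141, -0.0, -1.392]
force: [2.1, -5.6, -0.2]
width: 0.0002
gripper_force: 5.1
t: 5.1
eef_pos: [0.5608, 0.1035, 0.1393]
ee_rot: [3.141, -0.0, -1.392]
force: [0.7, -3.6, 1.3]
width: 0.0006
gripper_force: 1.9
t: 5.3
eef_pos: [0.5606, 0.1052, 0.1393]
ee_rot: [3.141, -0.001, -1.392]
force: [2.5, -5.1, 0.3]
width: 0.0007
gripper_force: 2.8
```

```bash
python3 -m handwheel '[{"delta_pos":[-0.02,0.1,0],"dr":[0,0,0]},{"delta_pos":[0,0,0],"dr":[0,0,0]}]'; python3 -m handwheel '[{"delta_pos":[-0.02,0.1,0],"dr":[0,0,0]},{"delta_pos":[0,0,0],"dr":[0,0,0]}]';python3 -m handwheel '[{"delta_pos":[-0.02,0.1,0],"dr":[0,0,0]},{"delta_pos":[0,0,0],"dr":[0,0,0]}]'
```

```text
t: 5.5
eef_pos: [0.5602, 0.1078, 0.1393]
ee_rot: [3.141, -0.001, -1.392]
force: [3.9, -7.1, 0.7]
width: 0.0007
gripper_force: 4.0
t: 5.7
eef_pos: [0.5596, 0.1104, 0.1393]
ee_rot: [3.141, -0.002, -1.392]
force: [3.8, -9.9, 0.2]
width: 0.0003
gripper_force: 5.1
t: 5.9
eef_pos: [0.5592, 0.1129, 0.1393]
ee_rot: [3.141, -0.002, -1.392]
force: [5.0, -12.0, 0.6]
width: 0.0003
gripper_force: 6.3
```

Contact with the front wall came at the expected place (board x ≈ 0.018). After that the force rises steadily, which is the truck's spring yielding. I'll back out slowly and raise the tool to look.

```bash
python3 -m handwheel '[{"delta_pos":[-0.02,0.1,0],"dr":[0,0,0]},{"delta_pos":[0,0,0],"dr":[0,0,0]},{"delta_pos":[0.02,-0.1,0],"dr":[0,0,0]},{"delta_pos":[0.02,-0.1,0],"dr":[0,0,0]},{"delta_pos":[0.02,-0.1,0],"dr":[0,0,0]},{"delta_pos":[0.02,-0.1,0],"dr":[0,0,0]},{"delta_pos":[0.03,-0.15,0],"dr":[0,0,0]},{"delta_pos":[0.03,-0.15,0],"dr":[0,0,0]},{"delta_pos":[0.06,-0.33,0],"dr":[0,0,0]},{"delta_pos":[0.06,-0.33,0],"dr":[0,0,0]}]'
python3 -m handwheel '[{"delta_pos":[0.09,-0.5,0],"dr":[0,0,0]},{"delta_pos":[0.13,-0.8,0],"dr":[0,0,0]},{"delta_pos":[0.13,-0.8,0],"dr":[0,0,0]},{"delta_pos":[0,-0.5,1],"dr":[0,0,0]},{"delta_pos":[0,-1,1],"dr":[0,0,0]},{"delta_pos":[0,-1,1],"dr":[0,0,0]},{"delta_pos":[0,-1,1],"dr":[0,0,0]},{"delta_pos":[0,-1,0],"dr":[0,0,0]},{"delta_pos":[0,-1,0],"dr":[0,0,0]},{"delta_pos":[0,0,0],"dr":[0,0,0]}]'
python3 - <<'E'
from h import *
np.set_printoptions(precision=3,suppress=True)
f=snap('top','t2');g=snap('side','s2')
for c in('top','side'):
  for q in('door_hinge','door_edge','board'): print(c,q,[(np.round(d['location'],1).tolist(),round(d['conf'],2)) for d in mark_of(c,q)[:2]])
a=cv2.resize(f[160:320,20:280],(520,320),interpolation=3);b=cv2.resize(g[110:250,130:270],(280,280),interpolation=3)
c=np.zeros((320,800,3),np.uint8);c[:,:520]=a;c[:280,520:]=b;cv2.imwrite('pics/v2.png',c[...,::-1])
E
```

```text
t: 6.9
eef_pos: [0.5659, 0.0765, 0.1392]
ee_rot: [3.141, 0.0, -1.391]
force: [0.6, -0.2, -0.3]
width: 0.0003
gripper_force: 0.0
t: 7.9
eef_pos: [0.5758, -0.1548, 0.2594]
ee_rot: [3.141, -0.0, -1.395]
force: [-0.6, -0.1, 0.1]
width: 0.0009
gripper_force: 0.0
top door_hinge [([178.0, 255.1], 0.79), ([240.5, 236.4], 0.29)]
top door_edge [([243.2, 236.5], 0.78)]
top board [([187.5, 227.5], 0.6)]
side door_hinge [([202.8, 161.3], 0.81)]
side door_edge [([239.2, 182.3], 0.62)]
side board [([229.9, 210.8], 0.63)]
```

View pics/v2.png

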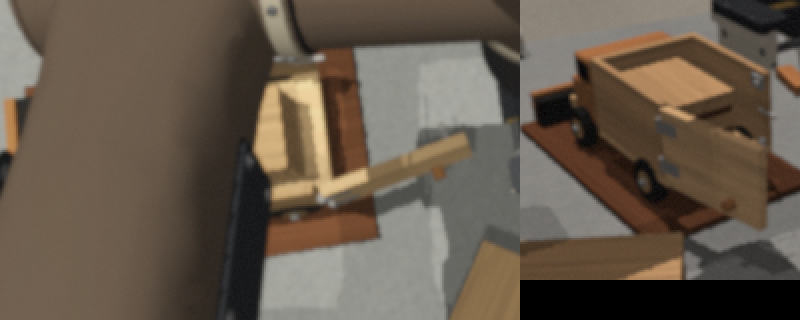

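The top view shows the crate's rear top edge inside the doorway at about (284,75–170), which is (162,215) in the full image. In the side view the crate lies forward in the box. The door is still open. Next I check the numbers and plan the door arc.

```bash
cat > plan.py <<'E'
from h import *
np.set_printoptions(precision=3,suppress=True)
yaw=np.radians(99.7);bx=np.array([np.cos(yaw),np.sin(yaw)]);by=np.array([-bx[1],bx[0]]);O=np.array([.567,.086])
def w(p): return O+bx*p[0]+by*p[1]
def b(P): d=np.array(P[:2])-O; return np.array([d@bx,d@by])
def tool(th,r=.128,gap=0):  # TCP for finger pads against outer face at door angle th
    d=np.array([-np.sin(th),-np.cos(th)]); n=np.array([-np.cos(th),np.sin(th)])
    return w(np.array([-.006,.079])+d*r+n*(.0155+gap))
E
python3 - <<'E'
from plan import *
for p in([284,97],[287,165]): print('crate rear',b(atz('top',[20+p[0]/2,160+p[1]/2],.142)))
for a,c in(([202.8,161.3],[178,255.1]),([239.2,182.3],[243.2,236.5]),([229.9,210.8],[187.5,227.5])):
    P,e=tri(a,c);print(P,e,b(P))
h=tri([202.8,161.3],[178,255.1])[0];
for d,g in((77,.05),(77,.02),(77,0),(65,0),(50,0),(35,0),(20,0),(10,0),(0,0)): print(d,g,tool(np.radians(d),gap=g))
E
```

```text
crate rear [ 0.019 -0.025]
crate rear [0.024 0.047]
[0.491 0.064 0.167] 0.004340984646000974 [-0.009  0.078]
[ 0.528 -0.064  0.163] 0.001849065802506472 [-0.142  0.063]
[0.566 0.084 0.002] 0.007931451704920154 [-0.002  0.001]
77 0.05 [ 0.479 -0.077]
77 0.02 [ 0.507 -0.065]
77 0 [ 0.525 -0.057]
65 0 [ 0.55  -0.047]
50 0 [ 0.578 -0.028]
35 0 [ 0.599 -0.002]
20 0 [0.613 0.029]
10 0 [0.618 0.051]
0 0 [0.619 0.073]
```

```bash
python3 -c "
from station import *;print(get_state()['q'])"; python3 -m handwheel '[{"delta_pos":[-0.28,0.28,0],"dr":[0,0,-7.9]},{"delta_pos":[-0.28,0.28,0],"dr":[0,0,-7.9]},{"delta_pos":[-0.28,0.28,0],"dr":[0,0,-7.9]},{"delta_pos":[-0.28,0.28,0],"dr":[0,0,-7.9]},{"delta_pos":[-0.28,0.28,0],"dr":[0,0,-7.9]},{"delta_pos":[-0.28,0.28,0],"dr":[0,0,-7.9]},{"delta_pos":[-0.28,0.28,0],"dr":[0,0,-7.9]},{"delta_pos":[-0.28,0.28,0],"dr":[0,0,-7.9]},{"delta_pos":[-0.28,0.28,0],"dr":[0,0,-7.9]},{"delta_pos":[-0.28,0.28,0],"dr":[0,0,-7.9]}]'
python3 -m handwheel '[{"delta_pos":[0,0,0],"dr":[0,0,0]},{"delta_pos":[0,0,0],"dr":[0,0,0]}]'
python3 - <<'E'
from h import *
f=snap('top','t3');g=snap('side','s3')
a=cv2.resize(f[170:310,30:290],(520,280),interpolation=3);b=cv2.resize(g[110:250,130:270],(280,280),interpolation=3)
cv2.imwrite('pics/v3.png',np.hstack([a,b])[...,::-1])
E
python3 -c "
from station import *;print(get_state()['q'])"
```

```text
[ 7.25780788e-02  2.20830086e-01 -1.48548562e-01 -7.19841653e-05
 -1.20140898e+00  1.07629422e-01]
t: 9.3
eef_pos: [0.4921, -0.0662, 0.2595]
ee_rot: [-3.142, 0.0, -2.775]
force: [0.5, -0.5, 0.1]
width: 0.0004
gripper_force: 0.0
t: 9.5
eef_pos: [0.4927, -0.0666, 0.2597]
ee_rot: [-3.141, 0.001, -2.766]
force: [-0.6, -0.0, 0.8]
width: 0.0006
gripper_force: 0.0
[ 2.60894369e-01  5.32121114e-02 -3.48119971e-01  8.81892208e-05
 -1.16927879e+00 -1.45750155e+00]
```

View pics/v3.png

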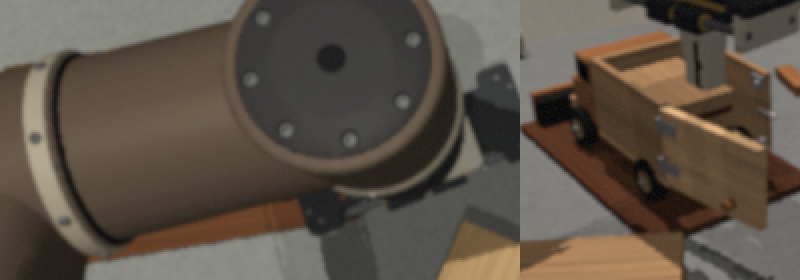

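The arm hides the truck from above. I'll check the crate in the earlier clear side frame by overlaying its expected home outline.

Run:
```python
from plan import *
g=cv2.imread('pics/s2.png')[120:220,150:270];s=6
g=cv2.resize(g,None,fx=s,fy=s,interpolation=cv2.INTER_CUBIC)
def L(p,q,col,z):
    a,c=[tuple(int(v) for v in (proj('side',[*w(x),z])-[150,120]+.5)*s) for x in(p,q)];cv2.line(g,a,c,col,1)
for y in(-.044,.044):L((.028,y),(.168,y),(255,0,0),.142)
for x in(.028,.168):L((x,-.044),(x,.044),(255,0,0),.142)
for y in(-.07,.07):L((0,y),(.168,y),(0,255,0),.165)
L((.168,-.07),(.168,.07),(0,255,0),.165)
cv2.imwrite('pics/v4.png',g)
```

```text
(no output)
```

View pics/v4.png

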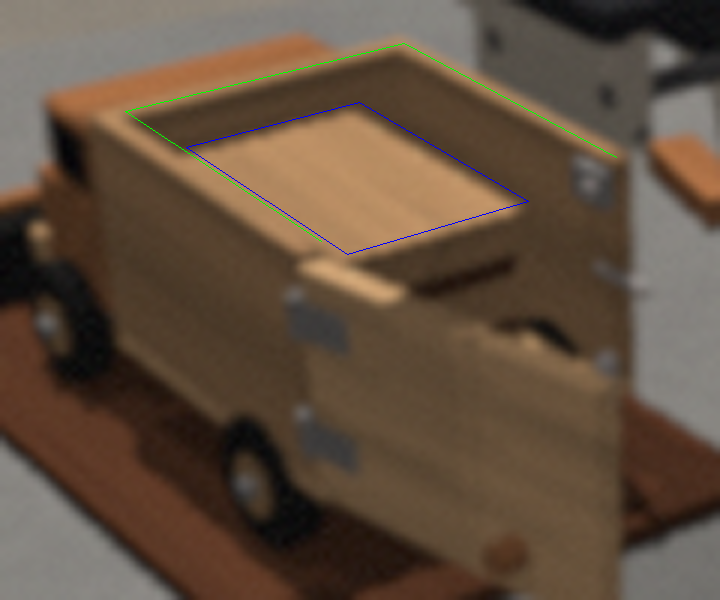

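The blue home outline lies on the crate's top to within a couple of millimetres, so the crate is home against the front wall. Now I lower the tool outside the door and work out the arc.

```bash
python3 -m handwheel '[{"delta_pos":[0,0,-1],"dr":[0,0,0]},{"delta_pos":[0,0,-1],"dr":[0,0,0]},{"delta_pos":[0,0,-1],"dr":[0,0,0]},{"delta_pos":[0,0,-1],"dr":[0,0,0]},{"delta_pos":[0,0,0],"dr":[0,0,0]}]'
python3 - <<'E'
from plan import *
p=np.array(get_state()['eef_pos'][:2])
for d in(79,72,65,58,51,44,37,30,23,16):
    q=tool(np.radians(d));print(d,q,(q-p)/.03);p=q
E
```

```text
t: 10.1
eef_pos: [0.4901, -0.0677, 0.1358]
ee_rot: [3.14, -0.007, -2.77]
force: [-0.4, 0.2, 0.3]
width: -0.0
gripper_force: 0.0
79 [ 0.521 -0.058] [1.028 0.308]
72 [ 0.536 -0.054] [0.501 0.156]
65 [ 0.55  -0.047] [0.478 0.216]
58 [ 0.564 -0.039] [0.448 0.273]
51 [ 0.576 -0.029] [0.412 0.325]
44 [ 0.587 -0.018] [0.369 0.373]
37 [ 0.597 -0.006] [0.321 0.415]
30 [0.605 0.008] [0.268 0.451]
23 [0.611 0.022] [0.211 0.48 ]
16 [0.616 0.037] [0.151 0.503]
```

```bash
python3 -m handwheel '[{"delta_pos":[0.3,0.08,0.1],"dr":[0,0,0]},{"delta_pos":[0.3,0.08,0],"dr":[0,0,0]},{"delta_pos":[0.2,0.07,0],"dr":[0,0,0]},{"delta_pos":[0.2,0.07,0],"dr":[0,0,0]},{"delta_pos":[0.25,0.08,0],"dr":[0,0,3.5]},{"delta_pos":[0.25,0.08,0],"dr":[0,0,3.5]},{"delta_pos":[0.24,0.11,0],"dr":[0,0,3.5]},{"delta_pos":[0.24,0.11,0],"dr":[0,0,3.5]},{"delta_pos":[0.22,0.14,0],"dr":[0,0,3.5]},{"delta_pos":[0.22,0.14,0],"dr":[0,0,3.5]}]'
python3 -m handwheel '[{"delta_pos":[0.21,0.16,0],"dr":[0,0,3.5]},{"delta_pos":[0.21,0.16,0],"dr":[0,0,3.5]},{"delta_pos":[0.18,0.19,0],"dr":[0,0,3.5]},{"delta_pos":[0.18,0.19,0],"dr":[0,0,3.5]},{"delta_pos":[0.16,0.21,0],"dr":[0,0,3.5]},{"delta_pos":[0.16,0.21,0],"dr":[0,0,3.5]}]'
```

```text
t: 11.1
eef_pos: [0.5657, -0.0379, 0.1428]
ee_rot: [-3.141, 0.0, -2.401]
force: [-0.6, -0.3, 0.4]
width: 0.0004
gripper_force: 0.1
t: 11.7
eef_pos: [0.5986, -0.0042, 0.1428]
ee_rot: [-3.141, 0.0, -2.035]
force: [0.3, -1.2, 0.1]
width: 0.0008
gripper_force: 0.1
```

```bash
python3 -m handwheel '[{"delta_pos":[0.13,0.23,0],"dr":[0,0,3.5]},{"delta_pos":[0.13,0.23,0],"dr":[0,0,3.5]},{"delta_pos":[0.1,0.24,0],"dr":[0,0,3.5]},{"delta_pos":[0.1,0.24,0],"dr":[0,0,3.5]}]'
python3 - <<'E'
from plan import *
for c in('side',):
  f=snap(c,'s5');cv2.imwrite('pics/v5.png',cv2.resize(f[80:280,100:400],(750,500),interpolation=3)[...,::-1])
s=get_state();p=np.array(s['eef_pos'][:2]);print(b(p))
for d in(23,16,10,5,0): q=tool(np.radians(d));print(d,q,b(q),(q-p)/.03)
E
```

```text
t: 12.1
eef_pos: [0.6123, 0.024, 0.1428]
ee_rot: [-3.141, 0.0, -1.79]
force: [-0.3, -0.6, 0.0]
width: 0.0003
gripper_force: 0.1
[-0.068 -0.035]
23 [0.611 0.022] [-0.07  -0.033] [-0.06  -0.089]
16 [0.616 0.037] [-0.056 -0.04 ] [0.091 0.414]
10 [0.618 0.051] [-0.043 -0.044] [0.171 0.856]
5 [0.619 0.062] [-0.033 -0.047] [0.201 1.23 ]
0 [0.619 0.073] [-0.022 -0.049] [0.2   1.605]
```

View pics/v5.png

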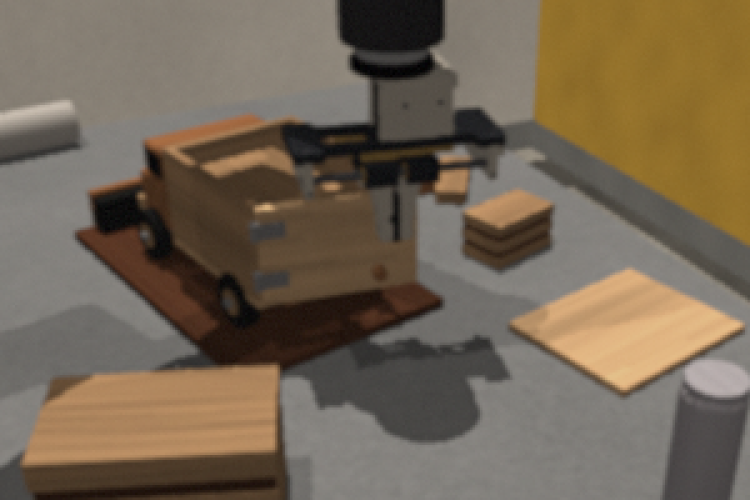

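The side view shows the door nearly closed, with the fingers on its outer face near the free edge at about (400,205), above the knob. I continue gently.

```bash
python3 -m handwheel '[{"delta_pos":[0.03,0.15,0],"dr":[0,0,2.5]},{"delta_pos":[0.03,0.15,0],"dr":[0,0,2.5]},{"delta_pos":[0.03,0.15,0],"dr":[0,0,2.5]},{"delta_pos":[0.02,0.15,0],"dr":[0,0,2.5]},{"delta_pos":[0.02,0.15,0],"dr":[0,0,2.5]},{"delta_pos":[0.02,0.15,0],"dr":[0,0,2.5]}]'
python3 -m handwheel '[{"delta_pos":[0.01,0.1,0],"dr":[0,0,2.5]},{"delta_pos":[0.01,0.1,0],"dr":[0,0,2.5]},{"delta_pos":[0,0.1,0],"dr":[0,0,1.2]},{"delta_pos":[0,0,0],"dr":[0,0,0]}]'
python3 -m handwheel '[{"delta_pos":[0,0.1,0],"dr":[0,0,0]},{"delta_pos":[0,0.1,0],"dr":[0,0,0]},{"delta_pos":[0,0,0],"dr":[0,0,0]}]'
python3 -m handwheel '[{"delta_pos":[-0.02,0.1,0],"dr":[0,0,0]},{"delta_pos":[-0.02,0.1,0],"dr":[0,0,0]},{"delta_pos":[0,0,0],"dr":[0,0,0]}]'
```

```text
t: 12.75
eef_pos: [0.6167, 0.0507, 0.1428]
ee_rot: [-3.141, 0.0, -1.531]
force: [-0.2, -0.2, 0.3]
width: 0.0004
gripper_force: 0.1
t: 13.15
eef_pos: [0.6173, 0.0594, 0.1428]
ee_rot: [-3.141, -0.0, -1.424]
force: [2.0, -3.3, 0.8]
width: 0.0003
gripper_force: 1.4
t: 13.45
eef_pos: [0.6165, 0.0644, 0.1427]
ee_rot: [3.14, -0.001, -1.425]
force: [-0.7, -7.5, 2.8]
width: 0.0004
gripper_force: 3.3
t: 13.75
eef_pos: [0.6155, 0.0695, 0.1428]
ee_rot: [3.14, -0.002, -1.425]
force: [1.3, -12.0, 2.3]
width: 0.0008
gripper_force: 5.4
```

```bash
python3 -m handwheel '[{"delta_pos":[-0.02,0.1,0],"dr":[0,0,0]},{"delta_pos":[-0.01,0.1,0],"dr":[0,0,0.8]},{"delta_pos":[0,0,0],"dr":[0,0,0]}]'
python3 -m handwheel '[{"delta_pos":[-0.02,0.1,0],"dr":[0,0,0.8]},{"delta_pos":[-0.01,0.1,0],"dr":[0,0,0]},{"delta_pos":[0,0,0],"dr":[0,0,0]}]'
python3 -m handwheel '[{"delta_pos":[-0.02,0.1,0],"dr":[0,0,0]},{"delta_pos":[-0.01,0.1,0],"dr":[0,0,0]},{"delta_pos":[0,0,0],"dr":[0,0,0]}]'
```

```text
t: 14.05
eef_pos: [0.6153, 0.0772, 0.1428]
ee_rot: [-3.141, -0.0, -1.41]
force: [1.4, -2.4, 0.2]
width: 0.0005
gripper_force: 1.5
t: 14.35
eef_pos: [0.6145, 0.0821, 0.1428]
ee_rot: [-3.141, -0.002, -1.396]
force: [4.8, -10.0, 0.4]
width: 0.0
gripper_force: 5.4
t: 14.65
eef_pos: [0.6135, 0.0872, 0.1428]
ee_rot: [3.141, -0.003, -1.396]
force: [5.2, -14.5, -0.5]
width: 0.0004
gripper_force: 7.6
```

The force fell from over 12 N to 2.4 N, which looks like the click, and then rose along the truck's spring. I press a little more, release slowly and look.

```bash
python3 -m handwheel '[{"delta_pos":[-0.02,0.1,0],"dr":[0,0,0]},{"delta_pos":[-0.01,0.1,0],"dr":[0,0,0]},{"delta_pos":[0,0,0],"dr":[0,0,0]}]'
python3 -m handwheel '[{"delta_pos":[0.02,-0.1,0],"dr":[0,0,0]},{"delta_pos":[0.02,-0.1,0],"dr":[0,0,0]},{"delta_pos":[0.02,-0.1,0],"dr":[0,0,0]},{"delta_pos":[0.02,-0.1,0],"dr":[0,0,0]},{"delta_pos":[0.02,-0.1,0],"dr":[0,0,0]},{"delta_pos":[0.02,-0.1,0],"dr":[0,0,0]},{"delta_pos":[0.02,-0.1,0],"dr":[0,0,0]},{"delta_pos":[0.02,-0.15,0],"dr":[0,0,0]},{"delta_pos":[0.05,-0.3,0],"dr":[0,0,0]},{"delta_pos":[0.05,-0.5,0],"dr":[0,0,0]}]'
python3 -m handwheel '[{"delta_pos":[0.1,-1,0],"dr":[0,0,0]},{"delta_pos":[0.1,-1,0],"dr":[0,0,0]},{"delta_pos":[0,-1,1],"dr":[0,0,0]},{"delta_pos":[0,-1,1],"dr":[0,0,0]},{"delta_pos":[0,-1,1],"dr":[0,0,0]},{"delta_pos":[0,0,0],"dr":[0,0,0]},{"delta_pos":[0,0,0],"dr":[0,0,0]}]'
python3 - <<'E'
from plan import *
f=snap('top','t6');g=snap('side','s6')
for q in('door_hinge','door_edge'): print(q,[[(np.round(d['location'],1).tolist(),round(d['conf'],2)) for d in mark_of(c,q)[:1]] for c in('side','top')])
a=cv2.resize(g[110:250,130:270],(560,560),interpolation=3);
c=np.zeros((560,800,3),np.uint8);c[:,:560]=a;c[:320,560:]=cv2.resize(f[160:320,110:230],(240,320),interpolation=3);cv2.imwrite('pics/v6.png',c[...,::-1])
E
```

```text
t: 14.95
eef_pos: [0.6126, 0.0921, 0.1428]
ee_rot: [3.141, -0.005, -1.396]
force: [6.7, -19.3, -0.0]
width: 0.0004
gripper_force: 9.8
t: 15.95
eef_pos: [0.6201, 0.0462, 0.1422]
ee_rot: [-3.141, 0.0, -1.394]
force: [-0.6, -0.5, 0.2]
width: 0.0008
gripper_force: 0.0
t: 16.65
eef_pos: [0.626, -0.1053, 0.233]
ee_rot: [-3.14, 0.0, -1.397]
force: [0.4, -0.0, 0.1]
width: 0.0006
gripper_force: 0.0
door_hinge [[([201.0, 163.7], 0.7)], [([178.3, 253.9], 0.63)]]
door_edge [[([249.0, 152.2], 0.81)], [([174.7, 190.6], 0.6)]]
```

View pics/v6.png

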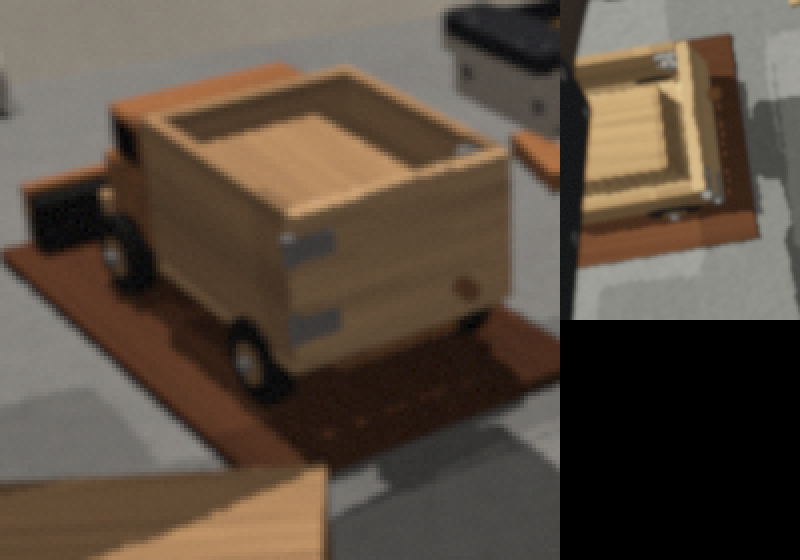

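The door is flush with the box (side crop, free edge at about (508,150)) and shows no gap from above. The crate is forward in the box. I check the angle and the crate numerically.

Run:
```python
from plan import *
P,e=tri([201,163.7],[178.3,253.9]);Q,e2=tri([249,152.2],[174.7,190.6]);print(b(P),b(Q),e,e2)
d=b(Q)-b(P);print('angle',np.arctan2(-d[0],-d[1])-np.arctan(6/130))
# crate rear top edge from top crop (scale 2)
for p in((660-560,90),(668-560,165)): print(b(atz('top',[110+p[0]/2,160+p[1]/2],.142)))
for n in('s2','s6'):pass
# where the edge would be seen for shut / ajar
for th in(0,.13):
  dd=np.array([-np.sin(th),-np.cos(th)]);n=np.array([-np.cos(th),np.sin(th)])
  p=w(np.array([-.006,.079])+dd*.13+n*.006);print(th,proj('side',[*p,.165]),proj('top',[*p,.165]))
```

```text
[-0.007  0.078] [-0.014 -0.053] 0.0027247805906184374 0.004102771597692078
angle 0.0020872335929929195
[ 0.022 -0.033]
[0.023 0.047]
0 [248.755 149.061] [172.733 191.616]
0.13 [252.106 151.449] [180.947 191.265]
```

The door is shut (about 0.00 rad). I swing the arm clear to view the crate against the front wall from above.

```bash
python3 -m handwheel '[{"delta_pos":[-0.5,-0.5,0.6],"dr":[0,0,0]},{"delta_pos":[-0.6,-0.93,0.6],"dr":[0,0,0]},{"delta_pos":[-0.6,-0.93,0.6],"dr":[0,0,0]},{"delta_pos":[-0.6,-0.93,0.3],"dr":[0,0,0]},{"delta_pos":[-0.6,-0.93,0],"dr":[0,0,0]},{"delta_pos":[-0.6,-0.93,0],"dr":[0,0,0]},{"delta_pos":[-0.6,-0.93,0],"dr":[0,0,0]},{"delta_pos":[0,0,0],"dr":[0,0,0]},{"delta_pos":[0,0,0],"dr":[0,0,0]}]'
python3 - <<'E'
from plan import *
f=snap('top','t7')
g=cv2.resize(f[180:300,50:210],(800,600),interpolation=cv2.INTER_CUBIC)[...,::-1].copy();s=5
def L(p,q,col,z):
    a,c=[tuple(int(v) for v in (proj('top',[*w(x),z])-[50,180]+.5)*s) for x in(p,q)];cv2.line(g,a,c,col,1)
for x in(.028,.168):L((x,-.044),(x,.044),(255,0,0),.142)
L((.168,-.07),(.168,.07),(0,255,0),.165);L((-.012,-.079),(-.012,.079),(0,255,0),.165)
cv2.imwrite('pics/v7.png',g)
E
```

```text
t: 17.85
eef_pos: [0.5027, -0.2865, 0.2951]
ee_rot: [3.141, 0.0, -1.396]
force: [0.1, -0.3, 0.4]
width: 0.0006
gripper_force: 0.0
```

View pics/v7.png

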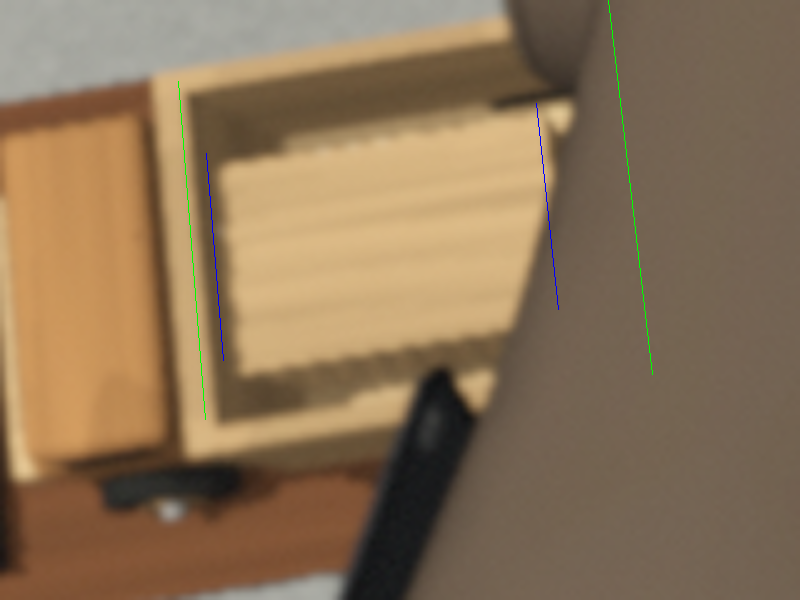

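The top view shows the crate's front edge at about (228,270) against the front wall, with the rim's inner edge at about (203,260). The wall and crate outlines are both offset by nearly the same amount as the projected model. The front offset differs by about +2 mm and the rear by about -2 mm, so the crate is home within measuring error. I'm handing the job in.

```bash
python3 -c "
from station import *;print(job_done())"
```

```text
the job is handed in; nothing more can be done
None
```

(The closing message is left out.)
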